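# Slide the dough scraper out over the board's edge

### The job

Slide the dough scraper across the chopping board towards you until its whole wooden handle, from end to end, sticks out past the board's near long edge, with no more than a finger's width of the steel blade showing beyond that edge, so that a hand can take the handle from below. Only push it gently with the fingers: do not grip it, and do not lift or tip it off the board. Leave the garlic, the salt shaker and the tumbler where they are.

Things in the scene. Friction and masses are not known exactly. Their poses are not given: they have to be found in the camera images.
- board: Brown wooden chopping board lying on the worktop, fixed in place; 210 (its x) x 300 (its y) mm, its flat top 21 mm above its origin. Origin: centre of its underside. Its -x axis points to the near long edge (x = -105 mm), the one facing the robot; it may be turned some 15 degrees either way.
- board_edge (a point): Middle of the near long edge of the chopping board, at the height of its top; axes as the board's, the edge runs along y, and -x points outward over the worktop.
- scraper: Loose flat dough scraper, about 0.25 kg, lying on the board: steel blade 130 (x) x 120 (y) x 5 mm, with a light wooden handle strip on top along its whole -x edge (x -65 to -31 mm, 18 mm high over the underside). Origin: centre of the underside; mass centre 3 mm nearer the handle. The handle faces the board's near edge within 12 degrees. Slides under a few newtons, tips if 62 mm overhang.
- handle_inner_left (a point): Inner end of the scraper's handle on its +y side: at x = -31, y = +60 mm of the scraper, height of its underside. The handle's inner face (from here to the other inner end, upright, from 5 to 18 mm over the underside) can be pushed with the fingers, as can the blade's far edge at x = +65 mm.
- handle_inner_right (a point): Inner end of the scraper's handle on its -y side: at x = -31, y = -60 mm of the scraper, height of its underside; axes as the scraper's.
- garlic: Loose garlic bulb, 48 x 50 x 51 mm, standing on the board to the left (+y) of the scraper. Origin: centre of its underside.
- salt_shaker: Loose salt shaker of clear plastic, 47 mm across, 130 mm tall, standing on the worktop beside the board. Origin: centre of its underside.
- tumbler: Loose clear drinking glass, 81 mm across, 93 mm tall, standing on the worktop beside the board. Origin: centre of its underside.

How it is judged:
By the outcome, as a careful person would: the job done as asked, in the order asked, and still so for the second after the job is handed in, with the robot touching nothing.
It also fails if it takes over 48 s, if anything falls off the work surface, if the arm or the gripper's body presses on something with over 40 N, if the wrist force passes 120 N, or if a joint passes its speed limit or range.

### The arm

A 7-joint arm with a two-finger parallel gripper is mounted at the origin on a cart in front of the work surface, level with it; the furniture and walls round the work are solid. World frame = base frame: x ahead of the robot, y to its left, z up, the work surface at z = 0. Lengths are in m, angles in degrees, forces in N, time in s.
With the tool pointing down it reaches from about 0.425 to 0.875 m from the base axis. Payload 4.7 kg.
Tool frame: the origin (TCP) lies between the finger pads; the fingertips stand env.tip_reach ahead of it and the grasp point (between the pads) lies 2 mm behind it (env.tip_reach is the distance from the TCP to the fingertips, in m); z points along the fingers, y is the line along which they close (so a half turn about z gives the same grasp; the last joint's range is limited). The gripper opens to 87 mm and grips with 3 to 60 N. Pads are 19 mm wide; open, the fingers measure 117 mm over their backs; the gripper's body (75 mm by 190 mm) begins 51 mm behind the grasp point.
Start: joints at [-69.437, 18.392, -4.016, 83.108, 1.295, 78.541, -3.26], TCP at [0.22, 0.612, 0.24] pointing down, gripper open.
Joint ranges: [-163.93, 163.93], [-17.29, 119.83], [-79.2, 71.16], [3.27, 140.29], [-89.18, 269.18], [5.43, 117.66], [-154.24, 154.24]. Speed limits (degrees/s): [147.25, 147.25, 180, 180, 180, 180, 180].

### API

Orientations are given as [roll, pitch, yaw] about the fixed x, y, z axes, in that order (R = Rz(yaw) Ry(pitch) Rx(roll)).
In Python, from cell import env gives the robot as it stands.
- The arm moves only by the tool tcp_steps, called after "Emit:" as a command line: name --argument value ..., lists and objects as JSON in quotes. Schema: {"type":"object","properties":{"plan":{"type":"array","items":{"type":"array","items":{"type":"array","items":{"type":"number"},"minItems":5,"maxItems":5},"minItems":1,"maxItems":8},"minItems":1,"maxItems":1},"grip_n":{"type":"number"},"only":{"type":"string"},"quiet":{"type":"boolean"},"lines":{"type":"string"}},"required":["plan"],"additionalProperties":false}. plan is a list that holds a single list of rows (three levels of brackets), with 1 to 8 rows, each of 5 numbers: dx, dy, dz in fractions of the full range, 1 being 0.6 m, then a turn about the tool's z in normalised numbers (1 is 2 pi rad), then the finger opening in m; each row is the pose to reach, as a shift and turn from the pose commanded when the call began, along the tool's axes at that moment; what a row does not reach only later rows make up. A row lasts 1/12 s, in which the tool goes at most 0.0417 m and 7.16 degrees, less where a joint would pass 70% of its speed; a pose out of reach is approached as far as the arm can. The fingers move at their own pace and stop on an object; grip_n is the grip in N (left out, the last holds). Time passes only in rows, so rows that do not move let the fingers close. The tool returns the time, the measured TCP pose, the force, the opening and the grip force at its end. only (a regular expression) keeps the lines of the reply that match it, lines (a string "A,B") keeps lines A to B, and quiet returns only ok. Input that does not fit is refused with a message, and nothing moves.
- env.get_obs(): the state, without advancing time (a new reading comes with each control period).
- env.read_camera(name): name is "scene" or "top"; returns a dict with "color" (384x512x3 uint8, blue, green, red), "fx", "fy", "cx", "cy" (pixels), "world_from_camera" (4x4, takes a point from camera to world coordinates). Camera axes: x right, y down, z forward; pixel columns grow to the right and rows downward; lengths in m; the calibration is good to about 2 mm. A picture is of the moment at which its call begins. There is no depth.
- env.sign_off(): hands the job in; it is judged then, once.
The state is a dict: "time_s": time; "qpos": joint angles; "joint_velocities": joint speeds; "effort": joint torques, N m; "tool_pos": TCP position; "tool_rot": TCP orientation; "force": force on the tool from outside, world axes, zero at the start; "wrist_torque": the same for the moment, N m; "grip_width": finger opening in m; "grasp_force": force on a finger pad.
Only numpy, scipy, OpenCV 4.12 (cv2) and the standard library are available. Lean on these libraries where they do the work, as an engineer would, in place of code of your own. Each camera call takes 0.05 s, during which the arm holds its last target. There are 200 camera calls.

## Working session

There is one attempt and no reset: what is moved stays moved. The work goes in short steps, Python scripts to look and compute and a tool call to move; the robot and the scene stay as the last step left them, time stands still between calls to the robot, and variables do not carry over. Pictures are saved under pics/ and viewed, at most 10 in all, crops included, and the job is handed in when it is done.

```bash
ls; mkdir -p pics; python3 - <<'E'
from cell import env
import cv2
for n in("scene","top"):
    c=env.read_camera(n); cv2.imwrite(f"pics/{n}0.png",c["color"])
    print(n,c["fx"],c["fy"],c["cx"],c["cy"],c["world_from_camera"].round(4).tolist())
o=env.get_obs();print(o["tool_pos"],o["tool_rot"],env.tip_reach,o["time_s"])
E
```

```text
cell.py
pics
scene 449.89358568807296 449.89358568807296 254.48935965789533 192.30364263933666 [[0.7688, -0.2905, 0.5696, -0.2215], [-0.6392, -0.372, 0.6731, -0.7741], [0.0163, -0.8816, -0.4717, 0.6428], [0.0, 0.0, 0.0, 1.0]]
top 384.38916232837016 384.38916232837016 258.40041033274787 191.28457191760984 [[0.0263, -0.9834, 0.1794, 0.3309], [-0.9991, -0.0199, 0.0374, 0.0691], [-0.0332, -0.1802, -0.9831, 0.9622], [0.0, 0.0, 0.0, 1.0]]
[0.2195971  0.61129454 0.23857529] [-1.79902519e+02  6.62594580e-03  1.60244576e+02] 0.017 0.1
```

View pics/top0.png

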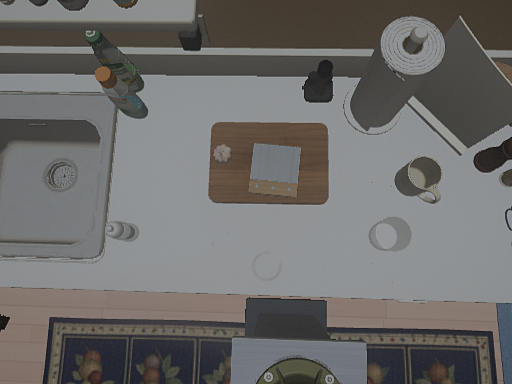

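View pics/scene0.png

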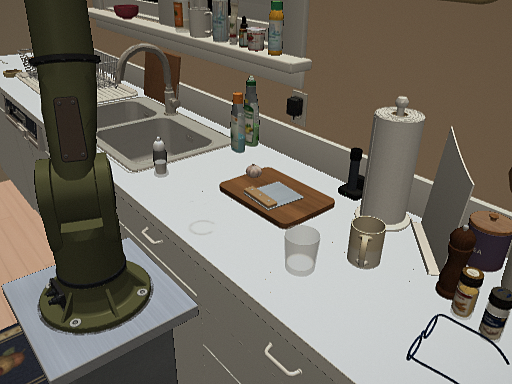

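The top view shows the board at about (210–328, 123–204), the scraper at (249–301, 143–196) with its handle at the near (lower) side, and the garlic at (222,153). The tumbler is at (390,235) and the salt shaker at (120,231). I'll zoom in.

```bash
python3 - <<'E'
import cv2
a=cv2.imread("pics/top0.png")[115:215,200:340]
cv2.imwrite("pics/crop0.png",cv2.resize(a,None,fx=5.7,fy=5.7,interpolation=cv2.INTER_CUBIC))
E
```

```text
(no output)
```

View pics/crop0.png

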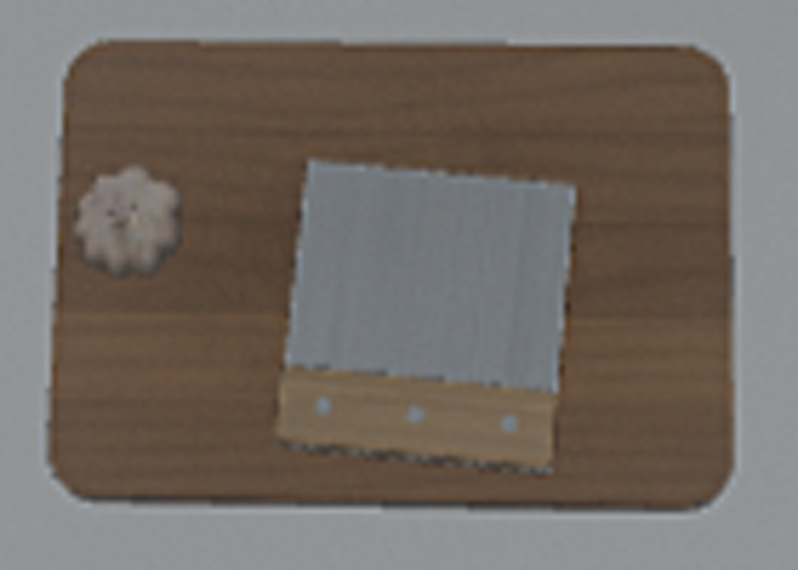

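The crop shows the scraper's blade corners at (308,160) and (577,186), its handle inner edge from (287,367) to (556,391) and its handle outer edge from (280,440) to (551,467). The board's near edge runs from (90,498) to (700,506), and the garlic is at (128,220).

```bash
cat > h.py <<'E'
import numpy as np
from scipy.optimize import least_squares
from cell import env
def ray(c,uv,z):
    T=np.array(c["world_from_camera"]);d=T[:3,:3]@[(uv[0]-c["cx"])/c["fx"],(uv[1]-c["cy"])/c["fy"],1]
    return (T[:3,3]+d*(z-T[2,3])/d[2])[:2]
def fit(L,W):  # planar pose: local L -> world W
    f=lambda p:(L@np.array([[np.cos(p[2]),np.sin(p[2])],[-np.sin(p[2]),np.cos(p[2])]])+p[:2]-W).ravel()
    r=least_squares(f,[.55,0,0]);return r.x,np.abs(r.fun).max()
E
python3 - <<'E'
from h import *
c=env.read_camera("top")
w=lambda x,y,z:ray(c,(200+(x+.5)/5.7-.5,115+(y+.5)/5.7-.5),z)
P=lambda l,z:np.array([w(x,y,z) for x,y in l])
L=np.array([[65,60],[65,-60],[-31,60],[-31,-60],[-65,60],[-65,-60]])/1e3
W=np.vstack([P([(308,160),(577,186)],.026),P([(287,367),(556,391),(280,440),(551,467)],.039)])
s,e=fit(L,W);print("scr",s[:2],np.degrees(s[2]),e)
n=P([(90,498),(700,506)],.021);f=P([(100,40),(690,47)],.021);l=P([(66,100),(50,450)],.021);r=P([(730,100),(733,460)],.021)
print(n,f,l,r)
# board: edges residuals
def g(p):
    R=np.array([[np.cos(p[2]),-np.sin(p[2])],[np.sin(p[2]),np.cos(p[2])]])
    t=lambda X:(X-p[:2])@R
    return np.r_[t(n)[:,0]+.105,t(f)[:,0]-.105,t(l)[:,1]-.15,t(r)[:,1]+.15]
b=least_squares(g,[.55,0,0]);print("board",b.x[:2],np.degrees(b.x[2]),b.fun.round(4))
print("garlic",w(128,220,.03),"salt",ray(c,(115,231),.1),"tumb",ray(c,(390,235),.05))
Rb=np.array([[np.cos(b.x[2]),-np.sin(b.x[2])],[np.sin(b.x[2]),np.cos(b.x[2])]])
Rs=np.array([[np.cos(s[2]),-np.sin(s[2])],[np.sin(s[2]),np.cos(s[2])]])
print("in board frame",(L@Rs.T+s[:2]-b.x[:2])@Rb); print("world",L@Rs.T+s[:2])
E
```

```text
scr [0.55706764 0.065265  ] -4.39651301656299 0.0022221360567257764
[[ 0.47347458  0.21121395]
 [ 0.47559032 -0.05357743]] [[ 0.68358318  0.21645017]
 [ 0.68395625 -0.04984612]] [[0.65489552 0.23056546]
 [0.49437085 0.2298142 ]] [[ 0.65931285 -0.06756115]
 [ 0.49605541 -0.06787858]]
board [0.57915026 0.08124804] 0.2501524520479559 [-0.0001  0.0009  0.     -0.0008 -0.001  -0.0011  0.0008  0.0012]
garlic [0.59672585 0.19877468] salt [0.39010785 0.42469203] tumb [ 0.39968069 -0.20677869]
in board frame [[ 0.04749482  0.03865061]
 [ 0.03777353 -0.08095497]
 [-0.04818965  0.04642765]
 [-0.05791094 -0.07317794]
 [-0.0820779   0.04918201]
 [-0.09179919 -0.07042358]]
world [[6.26475877e-01 1.20105650e-01]
 [6.17276875e-01 4.58759626e-04]
 [5.30758365e-01 1.27464851e-01]
 [5.21559363e-01 7.81796104e-03]
 [4.96858412e-01 1.30071235e-01]
 [4.87659411e-01 1.04243449e-02]]
```

Careful with the scale: shifts go in shares of 0.6 m and turns go in shares of 2 pi rad. That gives: -0.504 m / 0.6 = -0.84, -0.44 m / 0.6 = -0.7333, -20 degrees / 360 = -0.0556.

```bash
cat >> h.py <<'E'
from scipy.spatial.transform import Rotation as Ro
def go(x,y,z,yaw):
    o=env.get_obs();R=Ro.from_euler("xyz",o["tool_rot"],degrees=True).as_matrix()
    print("shift",(R.T@(np.array([x,y,z])-o["tool_pos"])).round(4),"turn",-((yaw-o["tool_rot"][2]+180)%360-180))
E
```

Emit:
tcp_steps --plan '[[[-0.105,-0.0833,0,-0.0139,0.07],[-0.21,-0.165,0,-0.0278,0.07],[-0.315,-0.2483,0,-0.0417,0.07],[-0.42,-0.33,0,-0.0556,0.07],[-0.525,-0.4133,0,-0.0556,0.07],[-0.63,-0.495,0,-0.0556,0.07],[-0.7333,-0.5783,0,-0.0556,0.07],[-0.84,-0.66,0,-0.0556,0.07]]]'

```text
time_s: 0.82
tool_pos: [0.3972, 0.3272, 0.2395]
tool_rot: [180.0, 0.0, -179.8]
force: [0.2, 0.7, 0.4]
grip_width: 0.0706
grasp_force: 0.0
```

```bash
python3 -c "
from h import *
go(.565,.068,.15,180.25)"
```

```text
shift [-0.1667 -0.2599  0.0895] turn -0.002303455992205272
```

Scaled: -0.26 m / 0.6 = -0.4333, -0.227 m / 0.6 = -0.3783.

Emit:
tcp_steps --plan '[[[-0.035,-0.055,0,0,0.07],[-0.07,-0.1083,0,0,0.07],[-0.105,-0.1633,0.0333,0,0.07],[-0.14,-0.2167,0.05,0,0.07],[-0.175,-0.2717,0.0667,0,0.07],[-0.21,-0.325,0.0833,0,0.07],[-0.245,-0.3783,0.1,0,0.07],[-0.2783,-0.4333,0.1167,0,0.07]]]'

```text
time_s: 1.48
tool_pos: [0.5654, 0.0685, 0.169]
tool_rot: [180.0, 0.0, -179.7]
force: [1.7, 0.2, 0.1]
grip_width: 0.0698
grasp_force: 0.0
```

Emit:
tcp_steps --plan '[[[0,0,0,0,0.07],[0,0,0,0,0.07]]]'

```text
time_s: 1.65
tool_pos: [0.5648, 0.0667, 0.1685]
tool_rot: [-179.9, -0.1, 179.9]
force: [-0.5, 1.7, 0.7]
grip_width: 0.07
grasp_force: 0.0
```

```bash
python3 -c "
from h import *
go(.562,.068,.0485,180.25)"
```

```text
shift [0.0026 0.0015 0.12  ] turn -0.3321465826005294
```

Scaled: 0.118 m / 0.6 = 0.1967, 0.114 m / 0.6 = 0.19, -0.3 degrees / 360 = -0.0008.

Emit:
tcp_steps --plan '[[[0.0017,0.0017,0.0417,-0.0008,0.07],[0.0033,0.0017,0.0833,-0.0008,0.07],[0.0033,0.0017,0.125,-0.0008,0.07],[0.0033,0.0017,0.1583,-0.0008,0.07],[0.0033,0.0017,0.1783,-0.0008,0.07],[0.0033,0.0017,0.19,-0.0008,0.07],[0.0033,0.0017,0.1967,-0.0008,0.07],[0.0033,0.0017,0.1967,-0.0008,0.07]]]'

```text
time_s: 2.32
tool_pos: [0.5627, 0.0715, 0.0516]
tool_rot: [180.0, -0.0, -179.4]
force: [-0.9, -0.2, 0.4]
grip_width: 0.07
grasp_force: 0.0
```

```bash
python3 -c "
from h import *
import cv2
go(.562,.068,.0485,180.25)
c=env.read_camera('scene');cv2.imwrite('pics/s1.png',cv2.resize(c['color'][140:240,200:350],None,fx=5,fy=5,interpolation=2))
c=env.read_camera('top');cv2.imwrite('pics/t1.png',c['color'])"
```

```text
shift [ 0.0007 -0.0035  0.0031] turn 0.343450090753322
```

View pics/s1.png

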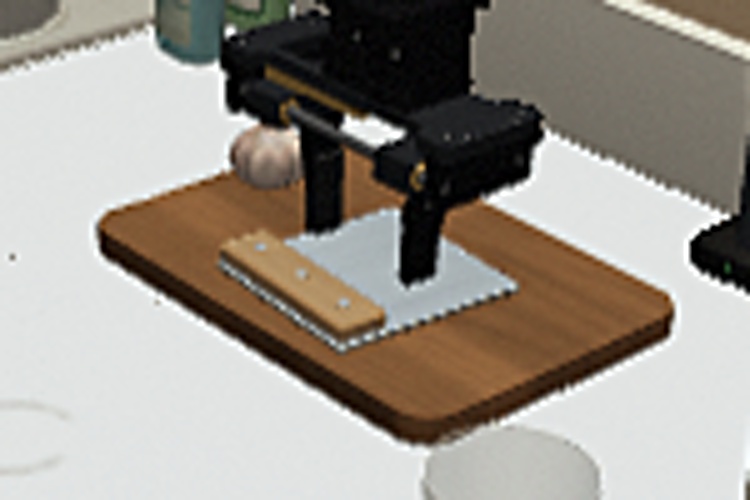

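The fingers stand just above the blade, behind the handle's inner face. I'll lower them 3 mm more and start pushing slowly.

Scaled: 0.03 m / 0.6 = 0.05, 0.0035 m / 0.6 = 0.0058.

Emit:
tcp_steps --plan '[[[0.0033,-0.0033,0.0058,0,0.07],[0.01,-0.0033,0.0058,0,0.07],[0.0167,-0.0033,0.0058,0,0.07],[0.0233,-0.0033,0.0058,0,0.07],[0.03,-0.0033,0.0058,0,0.07],[0.0367,-0.0033,0.0058,0,0.07],[0.0433,-0.0033,0.0058,0,0.07],[0.05,-0.0033,0.0058,0,0.07]]]'

```text
time_s: 3.08
tool_pos: [0.5326, 0.0686, 0.0483]
tool_rot: [180.0, 0.0, -179.5]
force: [1.2, -0.3, -0.6]
grip_width: 0.0699
grasp_force: 0.4
```

Emit:
tcp_steps --plan '[[[0.0067,0,0,0,0.07],[0.0133,0,0,0,0.07],[0.02,0,0,0,0.07],[0.0267,0,0,0,0.07],[0.0333,0,0,0,0.07],[0.04,0,0,0,0.07],[0.0467,0,0,0,0.07],[0.0533,0,0,0,0.07]]]'

```text
time_s: 3.75
tool_pos: [0.5006, 0.0684, 0.0482]
tool_rot: [180.0, 0.0, -179.5]
force: [0.6, -0.0, 1.2]
grip_width: 0.07
grasp_force: 0.7
```

Emit:
tcp_steps --plan '[[[0.005,0,0,0,0.07],[0.01,0,0,0,0.07],[0.01,0,0,0,0.07]]]'

```text
time_s: 4.0
tool_pos: [0.4939, 0.0683, 0.0479]
tool_rot: [180.0, -0.1, -179.4]
force: [-1.0, -0.0, -0.3]
grip_width: 0.0697
grasp_force: 0.0
```

```bash
python3 -c "
from h import *
import cv2
for i in range(4):
  c=env.read_camera('scene'); print(env.get_obs()['tool_pos'],env.get_obs()['force'])
cv2.imwrite('pics/s2.png',cv2.resize(c['color'][140:240,200:350],None,fx=5,fy=5,interpolation=2))
"
```

```text
[0.49393539 0.06828322 0.04786281] [ 0.31576159  0.54398421 -0.52389452]
[0.49406544 0.06828098 0.04781564] [-0.04736731  0.39887739 -0.82182143]
[0.49422129 0.06826136 0.04778912] [-0.24272355  0.44196316  0.15843373]
[0.49436357 0.06824917 0.04783338] [-0.10773085  0.79578927  1.0609444 ]
```

View pics/s2.png

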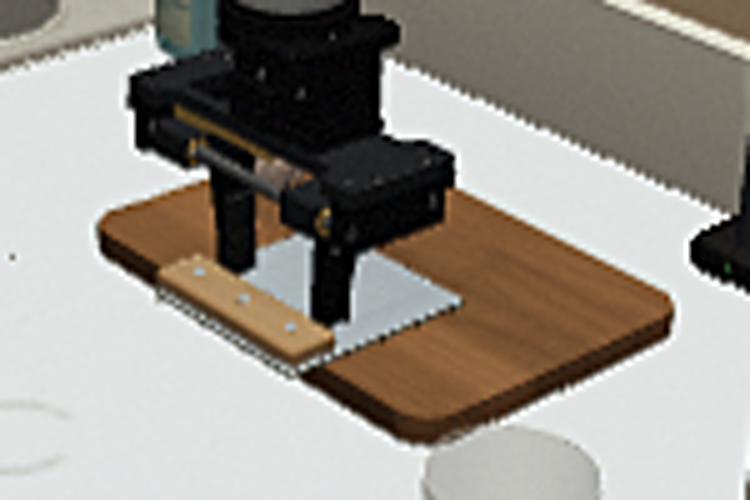

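The scraper is now square, with the handle starting to overhang the near edge. I'll finish the push, back off, lift and measure.

Scaled: 0.017 m / 0.6 = 0.0283, 0.015 m / 0.6 = 0.025.

Emit:
tcp_steps --plan '[[[0.005,0,0,0,0.07],[0.01,0,0,0,0.07],[0.015,0,0,0,0.07],[0.02,0,0,0,0.07],[0.025,0,0,0,0.07],[0.0283,0,0,0,0.07],[0.0283,0,0,0,0.07],[0.0283,0,0,0,0.07]]]'

```text
time_s: 4.87
tool_pos: [0.4775, 0.0682, 0.0481]
tool_rot: [180.0, -0.0, -179.4]
force: [-0.0, -0.1, 0.0]
grip_width: 0.0697
grasp_force: 0.0
```

Emit:
tcp_steps --plan '[[[-0.0083,0,0,0,0.07],[-0.02,0,0,0,0.07],[-0.025,0,-0.0167,0,0.07],[-0.025,0,-0.0667,0,0.07],[-0.025,0,-0.125,0,0.07],[-0.025,0,-0.1833,0,0.07],[-0.075,0,-0.25,0,0.07],[-0.1333,0,-0.3,0,0.07]]]'

```text
time_s: 5.53
tool_pos: [0.5488, 0.0689, 0.2235]
tool_rot: [179.9, 0.1, -179.4]
force: [1.3, -0.0, -0.0]
grip_width: 0.0698
grasp_force: 0.0
```

Emit:
tcp_steps --plan '[[[-0.05,0,0,0,0.07],[-0.1,0.05,0,0,0.07],[-0.1667,0.1,0,0,0.07],[-0.2167,0.1667,0,0,0.07],[-0.25,0.2167,0,0,0.07],[-0.25,0.2667,0,0,0.07],[-0.25,0.3333,0,0,0.07],[-0.25,0.3333,0,0,0.07]]]'

```text
time_s: 6.2
tool_pos: [0.6942, 0.2835, 0.2182]
tool_rot: [179.6, -0.2, -178.7]
force: [-2.3, 2.2, -0.2]
grip_width: 0.0701
grasp_force: 0.0
```

```bash
python3 -c "
from h import *
import cv2
a=env.read_camera('scene')['color'];t=env.read_camera('top')['color']
cv2.imwrite('pics/s3.png',cv2.resize(a[140:240,200:350],None,fx=5,fy=5,interpolation=2))
cv2.imwrite('pics/t3.png',cv2.resize(t[115:215,200:340],None,fx=5.7,fy=5.7,interpolation=2))
"
```

```text
(no output)
```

View pics/t3.png

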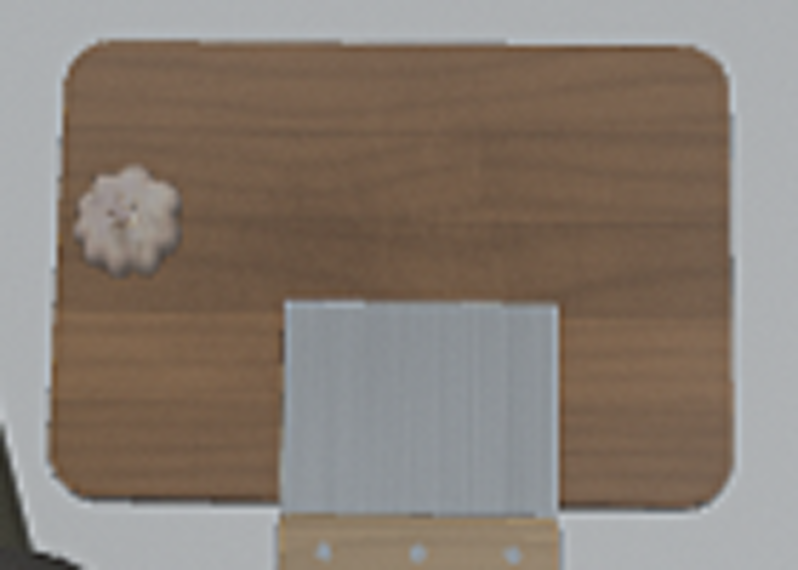

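View pics/s3.png

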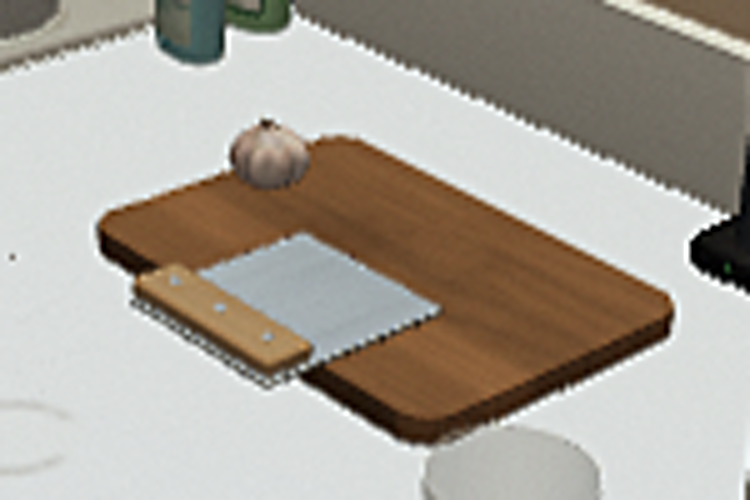

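The top view shows the blade's far corners at (285,300) and (558,305), and the handle's inner edge from (281,514) to (558,518). That edge is past the board's near edge at about y≈501–505, and the garlic hasn't moved.

```bash
python3 -c "
from h import *
c=env.read_camera('top')
w=lambda x,y,z:ray(c,(200+(x+.5)/5.7-.5,115+(y+.5)/5.7-.5),z)
W=np.array([w(285,300,.026),w(558,305,.026),w(281,514,.039),w(558,518,.039)])
L=np.array([[65,60],[65,-60],[-31,60],[-31,-60]])/1e3
s,e=fit(L,W);print(W,s,np.degrees(s[2]),e)
y=np.array([.06,-.06]);print('inner board-x',s[0]-.031*np.cos(s[2])-y*np.sin(s[2])-.57915+np.sin(.00437)*0)
print(w(90,498,.021),w(700,506,.021))
"
```

```text
[[0.56260288 0.12840694]
 [0.56251554 0.00862725]
 [0.46558756 0.12643258]
 [0.46639708 0.00871918]] [0.49727604 0.06794986 0.00568384] 0.32566008449658124 0.0013401188170247824
inner board-x [-0.11321449 -0.11253243]
[0.47347458 0.21121395] [ 0.47559032 -0.05357743]
```

The handle is fully past the edge at both ends, with about 8 mm of blade showing. I'm handing in.

Emit:
tcp_steps --plan '[[[0,0,0,0,0.07],[0,0,0,0,0.07],[0,0,0,0,0.07],[0,0,0,0,0.07]]]'

```text
time_s: 6.68
tool_pos: [0.6969, 0.2689, 0.2201]
tool_rot: [180.0, 0.0, -179.6]
force: [0.6, 0.1, 0.5]
grip_width: 0.0701
grasp_force: 0.0
```

```bash
python3 -c "
from cell import env
print(env.sign_off())"
```

```text
the job is handed in; nothing more can be done
None
```

The job is handed in: the scraper lies square on the board, its whole handle past the near edge with about 8 mm of blade showing, and the robot touched nothing else.

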